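Clear the scraper off the offcut bin and hold its sprung lid below balance

ROBOT

A 6-joint arm with a two-finger parallel gripper is mounted at the origin on the work surface. World frame = base frame: x ahead of the robot, y to its left, z up, the work surface at z = 0. Lengths are in m, angles in rad, forces in N, time in s.
With the tool pointing down it reaches from about 0.325 to 0.85 m from the base axis. Payload 15.5 kg.
Tool frame: the origin (TCP) lies at the very end of the fingers, on their centre line; the grasp point (between the pads) lies 19 mm behind it (ctrl.grasp_offset is the distance from the TCP to the grasp point, in m); z points along the fingers, y is the line along which they close (so a half turn about z gives the same grasp; the last joint's range is limited). The gripper opens to 91 mm and grips with 3 to 60 N. Pads are 32 mm wide; open, the fingers measure 118 mm over their backs; the gripper's body (76 mm by 178 mm) begins 60 mm behind the grasp point.
Start: joints at [-0.096, 0.494, 1.345, -0, 1.302, -0.096], TCP at [0.625, 0, 0.214] pointing down, gripper open.
Joint ranges: [-2.91, 2.91], [-0.82, 2.16], [0.22, 2.67], [-1.22, 4.37], [0.12, 2.79], [-3.08, 3.08]. Speed limits (rad/s): [1.89, 1.89, 2.57, 3.01, 3.01, 3.01].

INTERFACE

Orientations are given as a unit quaternion [w, x, y, z].
In Python, from plant import ctrl gives the robot as it stands. Calls block until the motion is done:
- ctrl.move_ptp(position, orientation): joint-space move of the TCP to a pose.
- ctrl.servo_line(position, orientation=None, velocity=0.15): straight line of the TCP; orientation=None keeps the orientation; velocity is the mean speed in m/s.
- ctrl.move_j(angles): joint-space move.
- ctrl.grip(opening, grasp_force=None): opening from 0.0 (shut) to 1.0 (fully open); grasp_force is the grip in N (None keeps the last); returns when the fingers have stopped.
- ctrl.sleep(seconds).
- ctrl.inverse_kinematics(position, orientation): joint angles nearest the present ones, or None.
- ctrl.get_obs(): the state.
- ctrl.snapshot(name): name is "scene" or "side" or "wrist"; returns (picture, depth): 400x640x3 uint8, red, green, blue; 400x640 float32, m along the optical axis (not along the pixel's ray), 0 where there is no reading.
- ctrl.get_calibration(name): a dict with "K" (3x3 intrinsics, pixels), "R" (3x3) and "t" (3): a world point X has camera coordinates R X + t; the wrist camera has in their place "mount" (4x4, takes a point from camera to tool coordinates, whose origin is the TCP and whose axes are the flange's). Camera axes: x right, y down, z forward; pixel columns grow to the right and rows downward; lengths in m; the calibration is good to about 2 mm. A picture is of the moment at which its call begins: read the wrist's pose just before it. get_calibration takes no time and is no camera call.
A pose or a line that the arm cannot do raises ctrl.PlanningError and nothing moves.
- ctrl.job_done(): hands the job in; it is judged then, once.
The state is a dict: "clock": time; "joint_positions": joint angles; "qd": joint speeds; "joint_torque": joint torques, N m; "tool_pos": TCP position; "tool_rot": TCP orientation; "ft_force": force on the tool from outside, world axes, zero at the start; "ft_torque": the same for the moment, N m; "gripper_width": opening from 0.0 (shut) to 1.0 (fully open); "grip_force": force on a finger pad.
Only numpy, scipy, OpenCV 4.12 (cv2) and the standard library are available. Lean on these libraries where they do the work, as an engineer would, in place of code of your own. Each camera call takes 0.05 s, during which the arm holds its last target. There are 200 camera calls.

TASK

The scraper has been left on the lid of the blue offcut bin: slide it blade first into the slot of the red-topped holder, fully home, and let go of it. Then take the bin's yellow bar and raise the sprung lid a little past its balance point without letting it fly right open, ease it back, and finish still holding it steady in the fingers about ten degrees below the balance point (do not let go at the end). Leave everything else on the bench where it is.

Things in the scene. Friction and masses are not known exactly. Their poses are not given: they have to be found in the camera images.
- scraper_grip (a point): Flat scraper, at first lying flat on the bin's lid: orange handle 100 long x 24 wide x 22 mm high, steel blade 80 x 50 x 4 mm flush with the handle's underside, about 190 g (varies). Point in the handle, half-way up (11 mm above the underside), 35 mm behind the handle's front end (shoulder) where the blade begins. x points towards the blade, z out of the upper face.
- scraper_tip (a point): Middle of the scraper blade's leading edge, half-way through its 4 mm thickness: 80 mm ahead of the shoulder, 115 mm ahead of scraper_grip and 9 mm lower. Same axes.
- holder: Fixed slotted block, aluminium, red top, 100 deep (x) x 90 wide (y) x 86 mm high. Origin: centre of underside; x points into the slot. One level slot opens in its front (-x) face, centred: 58 mm wide, 12 high, 86 deep, floor 60 mm above the bench. With the blade fully in, the handle's shoulder stops on the front face and the handle stays outside.
- slot_mouth (a point): Middle of the slot's floor edge at the front face of the holder, 60 mm above the bench, axes as the holder's.
- bin: Blue steel offcut bin, 170 deep (x) x 220 wide (y) x 124 mm high, fixed to the bench; origin at the centre of its underside, its front is its -x side. Its grey lid, 6 mm thick, lies on top (upper face 130 mm above the bench) and is hinged along the far (+x) rim.
- lid (a joint): Lid angle, rad: 0 shut (level), grows as the front rises, stop at 1.50. A hinge spring carries part of the steel lid's weight; balance point at 0.90 (52 degrees): below it the lid falls shut by itself (about 2 N up at the bar lifts it from shut, 0.8 N at 0.73, none at 0.90), above it the spring throws it open (2 N at the bar at 1.3). Ten degrees below balance is 0.73.
- lid_hinge (a point): Middle of the lid's hinge axis (axis level, along the bin's y), 127 mm above the bench, 85 mm beyond the bin's centre.
- lid_bar (a point): Middle of the yellow round grip bar ahead of the lid: 12 mm diameter, 130 mm long along the bin's y, on two side arms in the plane of the lid's mid-thickness, 220 mm from the hinge axis, 50 mm from the lid's front edge, open between and below. At angle a it is 220 cos(a) mm nearer the front than the hinge and 220 sin(a) mm above it.
- nut: steel collar nut, 40 mm across, 18 mm high, bystander, near the middle of the bench
- magnet: red square welding magnet, 50 x 50 x 18 mm, bystander, in front of the robot
- hammer: hammer lying on the bench to the robot's right, bystander
- wrench: wrench lying on the bench to the robot's left, bystander
- jar: amber jar, 66 mm across, 100 mm high, bystander, behind the nut
There are look-alikes about, which are no part of the job. What is shaped like the part that bears scraper_grip but pink or turquoise is not meant. Of the things that look like the holder, the smaller one is meant.

How it is judged:
By the outcome, as a careful person would: the job done as asked, in the order asked, and still so for the second after the job is handed in, while the arm keeps its last pose, push and grip.
It also fails if it takes over 64 s, if anything falls off the work surface, if the arm or the gripper's body presses on something with over 40 N, if the wrist force passes 120 N, or if a joint passes its speed limit or range.

## Working session

There is one attempt and no reset: what is moved stays moved. The work goes in short steps, each a Python script; the robot and the scene stay as the last script left them, time stands still between calls to the robot, and variables do not carry over. Pictures are saved under pics/ and viewed, at most 13 in all, crops included, and the job is handed in when it is done.

```bash
ls; mkdir -p pics; python3 - <<'E'
from plant import ctrl
import cv2,numpy as np
for n in("scene","side"):
    p,d=ctrl.snapshot(n); cv2.imwrite(f"pics/{n}0.png",p[:,:,::-1]); np.savez(f"{n}0.npz",p=p,d=d)
    c=ctrl.get_calibration(n); print(n,c["K"].tolist(),c["R"].round(4).tolist(),c["t"]); print((d>0).mean())
o=ctrl.get_obs();print(o["clock"],o["tool_rot"],o["gripper_width"])
print(ctrl.get_calibration("wrist"), ctrl.grasp_offset)
E
```

```text
pics
scene [[460.6225069039115, 0.0, 313.16624899017154], [0.0, 460.6225069039115, 198.7215511051864], [0.0, 0.0, 1.0]] [[0.8477, 0.5305, -0.0049], [0.385, -0.6216, -0.6822], [-0.3649, 0.5764, -0.7312]] [-0.52350494 -0.10496767  1.62440833]
0.99618359375
side [[394.16965589062397, 0.0, 321.3995873591892], [0.0, 394.16965589062397, 199.15058416184718], [0.0, 0.0, 1.0]] [[-0.8487, -0.5284, -0.0248], [-0.2761, 0.4825, -0.8312], [0.4511, -0.6986, -0.5554]] [0.52300239 0.19565071 1.35754401]
0.99597265625
0.1 [-4.02971323e-04  7.07113948e-01  7.07099412e-01 -3.52204159e-04] 0.9985644457095981
{'K': array([[279.89259897,   0.        , 314.84771173],
       [  0.        , 279.89259897, 203.87074339],
       [  0.        ,   0.        ,   1.        ]]), 'mount': array([[ 8.48268959e-05, -9.71259440e-01, -2.38023302e-01,
         6.79043563e-02],
       [ 9.99999979e-01,  3.74555314e-05,  2.03542490e-04,
         9.57815736e-04],
       [-1.88777276e-04, -2.38023314e-01,  9.71259423e-01,
        -1.70000641e-01],
       [ 0.00000000e+00,  0.00000000e+00,  0.00000000e+00,
         1.00000000e+00]])} 0.0188
```

View pics/scene0.png

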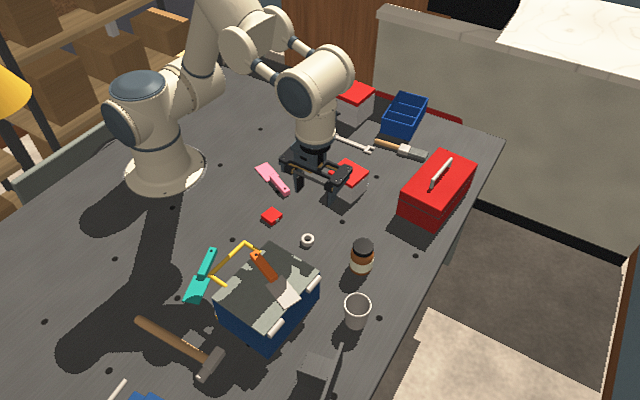

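View pics/side0.png

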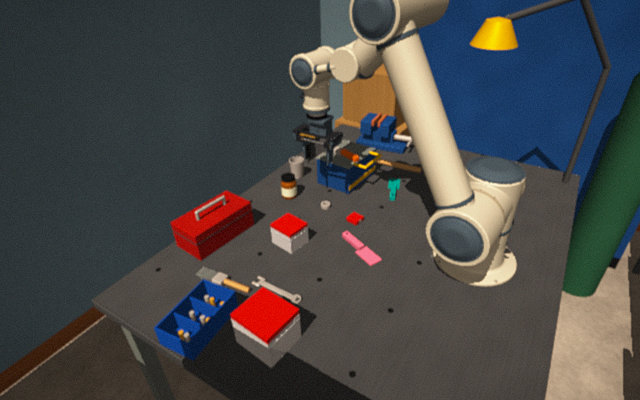

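Scene picture: the bin is at (265,295), with the orange scraper on its lid (handle (264,265), blade (288,295)). Its yellow bar runs about (215,268)-(245,243). The pink (270,178) and turquoise (200,275) scrapers are look-alikes. There are two red-topped blocks: scene (355,93) = side (267,315), and scene (350,172) = side (290,225). I'll measure both tops to find the smaller.

```bash
cat > h.py <<'E'
import numpy as np,cv2
from plant import ctrl
def cloud(n,d):
    c=ctrl.get_calibration(n);K,R,t=c["K"],np.array(c["R"]),np.array(c["t"])
    v,u=np.indices(d.shape);pc=np.stack([(u-K[0,2])/K[0,0]*d,(v-K[1,2])/K[1,1]*d,d],-1)
    return (pc-t)@R
def hsv(p): return cv2.cvtColor(p,cv2.COLOR_RGB2HSV)
def rect(xy):
    r=cv2.minAreaRect(xy.astype(np.float32)*1000); return r
E
python3 - <<'E'
from h import *
for n in("scene","side"):
    z=np.load(n+"0.npz");p,d=z["p"],z["d"];P=cloud(n,d);H=hsv(p)
    h,s,v=[H[:,:,i].astype(int) for i in range(3)]
    M={"red":((h<5)|(h>174))&(s>180)&(v>120),"orange":(h>=5)&(h<15)&(s>160)&(v>80),"yellow":(h>=20)&(h<32)&(s>150)&(v>100)}
    for k,m in M.items():
        m=m&(d>0)&(P[...,2]>-.02)&(P[...,2]<.3)&(P[...,0]<1.2)
        N,l,st,ce=cv2.connectedComponentsWithStats(m.astype(np.uint8))
        for i in range(1,N):
            if st[i,4]<25: continue
            q=P[l==i]; zz=np.percentile(q[:,2],[5,50,95]); 
            t=q[abs(q[:,2]-zz[1])<.006] 
            r=rect(t[:,:2]);print(n,k,st[i,4],ce[i].round(),zz.round(3),np.round(r[0],1),np.round(r[1],1),round(r[2],1))
    # lid points near z=.130
    m=(abs(P[...,2]-.130)<.004)&(s<70)&(P[...,1]<-.1)
    N,l,st,ce=cv2.connectedComponentsWithStats(m.astype(np.uint8));i=1+np.argmax(st[1:,4]);q=P[l==i]
    print(n,"lid",ce[i],st[i,4],rect(q[:,:2]),np.median(q[:,2]))
    np.save(n+"P.npy",P)
p=np.load("scene0.npz")["p"][:,:,::-1];q=np.load("side0.npz")["p"][:,:,::-1]
a=cv2.resize(p[65:225,240:400],(480,480),interpolation=2);b=cv2.resize(p[230:340,180:335],(310*800//800,220))
b=cv2.resize(q[190:370,210:330],(320,480));
cv2.imwrite("pics/holders.png",np.hstack([a,b]))
cv2.imwrite("pics/bin.png",cv2.resize(p[225:365,180:340],(800,600) if 0 else (680,595),interpolation=2))
E
```

```text
scene red 420 [358.  92.] [0.11  0.114 0.118] [422.3 624.5] [128.3  92.4] 86.3
scene red 2275 [439. 179.] [0.104 0.108 0.112] [860.6 357.4] [260.5 138.9] 84.3
scene red 56 [347. 162.] [0.081 0.085 0.088] [572.3 289. ] [56.1 32.8] 23.6
scene red 37 [356. 180.] [0.079 0.084 0.088] [633.3 241.2] [89.5 26.7] 78.2
scene red 176 [271. 215.] [0.012 0.016 0.02 ] [452.6  13.7] [49.  49.4] 77.1
scene orange 353 [264. 267.] [0.134 0.15  0.153] [ 609.  -222.5] [23.2 99.9] 68.8
scene orange 115 [362. 259.] [0.055 0.07  0.078] [787.7 -17.2] [60.8 35.2] 26.5
scene yellow 324 [228. 262.] [0.125 0.13  0.134] [ 526.1 -246.5] [ 60.6 143.8] 1.8
scene lid [265.76923077 288.46929925] 4381 ((645.205078125, -254.3419189453125), (221.20103454589844, 182.32150268554688), 85.53213500976562) 0.12902395818745024
side red 1795 [204. 221.] [0.022 0.105 0.108] [858.5 362.2] [262.5 142.8] 83.7
side red 488 [288. 224.] [0.076 0.081 0.084] [593.2 253.9] [ 95.  103.5] 80.1
side red 136 [354. 218.] [-0.001  0.012  0.016] [450.4  19. ] [52.7 53.6] 77.1
side red 2018 [264. 313.] [0.108 0.113 0.115] [398.2 627.9] [123.6 137.5] 84.0
side orange 99 [379. 118.] [0.007 0.137 0.144] [ 665.6 -652.8] [ 42.1 140. ] 7.0
side orange 128 [350. 155.] [0.127 0.143 0.149] [ 605.8 -217.1] [ 28.1 106.9] 68.5
side orange 83 [288. 184.] [0.057 0.068 0.082] [769.7  17. ] [59.1 38.4] 34.7
side yellow 114 [369. 160.] [0.079 0.126 0.129] [ 527.  -247.8] [157.4  64.5] 87.7
side yellow 25 [367. 173.] [0.022 0.032 0.037] [ 549.8 -284.1] [77.8  5.2] 89.6
side lid [337.26086957 150.54347826] 46 ((681.6773681640625, -247.3942413330078), (31.606815338134766, 112.52226257324219), 29.536083221435547) 0.12792180908664513
```

View pics/bin.png

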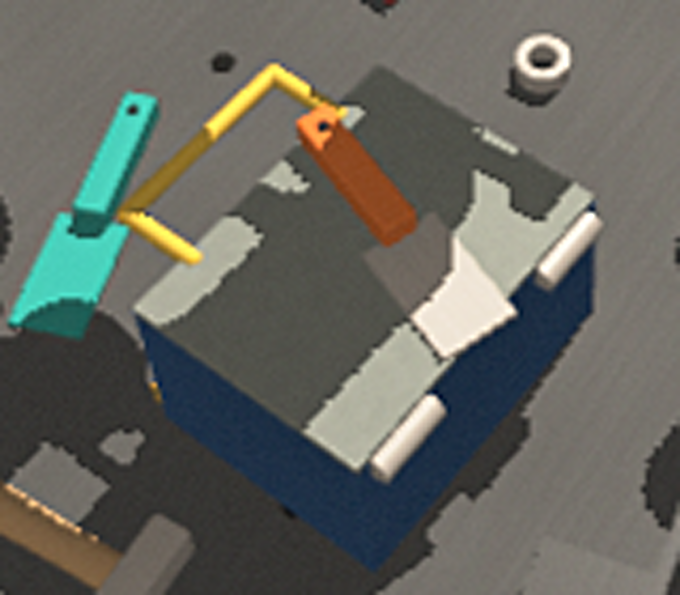

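View pics/holders.png

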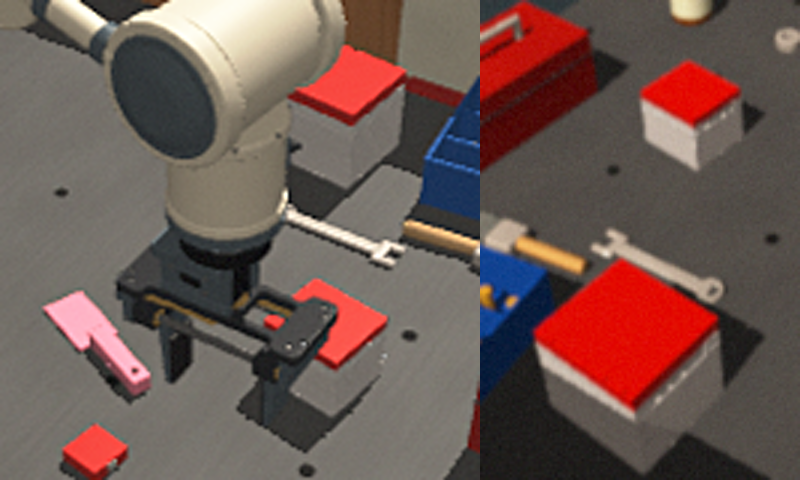

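Named: the red-topped block at scene (350,172) = side (288,224), about 95x103 mm and 86 mm high, versus the one at scene (355,93) = side (264,313), about 128 mm and 114 mm high. The first is smaller and is the holder. Its slot shows as a dashed line on its robot-facing face. The scraper is the orange one on the lid, and the crop confirms it: handle rear near the bar, blade towards the hinge. Next is a wrist-camera look at the holder, then the bin.

```bash
cat >> h.py <<'E'
from scipy.spatial.transform import Rotation as Ro
def down(yx):  # tool pointing down, tool x at yaw yx (rad)
    x=np.array([np.cos(yx),np.sin(yx),0]);z=np.array([0,0,-1.]);y=np.cross(z,x)
    q=Ro.from_matrix(np.c_[x,y,z]).as_quat();return q[[3,0,1,2]]
def wcloud(d,pos,quat):
    c=ctrl.get_calibration("wrist");K,M=c["K"],c["mount"]
    v,u=np.indices(d.shape);pc=np.stack([(u-K[0,2])/K[0,0]*d,(v-K[1,2])/K[1,1]*d,d],-1)
    R=Ro.from_quat(np.array(quat)[[1,2,3,0]]).as_matrix()
    return (pc@M[:3,:3].T+M[:3,3])@R.T+pos
def wsnap(name):
    o=ctrl.get_obs();p,d=ctrl.snapshot("wrist");P=wcloud(d,o["tool_pos"],o["tool_rot"])
    cv2.imwrite(f"pics/{name}.png",p[:,:,::-1]);np.savez(name+".npz",p=p,P=P);return p,P
def comps(p,P,which,mn=40,tol=.004):
    H=hsv(p);h,s,v=[H[:,:,i].astype(int) for i in range(3)]
    m={"red":((h<5)|(h>174))&(s>180)&(v>100),"orange":(h>=5)&(h<15)&(s>160)&(v>60),"yellow":(h>=18)&(h<32)&(s>150)&(v>80)}[which]
    N,l,st,ce=cv2.connectedComponentsWithStats(m.astype(np.uint8))
    for i in range(1,N):
        if st[i,4]<mn: continue
        q=P[l==i];zm=np.median(q[:,2]);t=q[abs(q[:,2]-zm)<tol];r=rect(t[:,:2])
        print(which,st[i,4],ce[i].round(),"z",zm.round(4),np.round(r[0],1),np.round(r[1],1),round(r[2],2))
E
python3 - <<'E'
from h import *
r=np.radians
for n,pos,y,cols in (("hold1",[.48,.265,.27],170,["red"]),("bin1",[.60,-.225,.29],158.8,["orange","yellow"])):
    ctrl.move_ptp(np.array(pos),down(r(y)));ctrl.sleep(.2)
    p,P=wsnap(n)
    for c in cols: comps(p,P,c)
o=ctrl.get_obs();print(o["clock"],o["joint_positions"].round(2) if hasattr(o["joint_positions"],"round") else o["joint_positions"])
a=cv2.imread("pics/hold1.png");b=cv2.imread("pics/bin1.png");cv2.imwrite("pics/two.png",np.vstack([cv2.resize(a,(480,300)),cv2.resize(b,(480,300))]))
E
```

```text
red 1691 [574.  63.] z 0.108 [394.2 567.5] [  4.2 131.1] 83.99
red 1068 [155. 189.] z 0.017 [451.8  17.8] [49.7 48.7] 79.03
red 236 [317. 236.] z 0.0843 [552.7 260.3] [87.6 16.9] 81.6
red 1361 [320. 287.] z 0.0851 [622.1 249.4] [87.7 40.3] 82.76
red 413 [432. 387.] z 0.1087 [803.8 379.8] [27.1 25.4] 83.71
orange 142 [312. 198.] z 0.1503 [ 602.  -227.9] [19.  99.6] 57.87
orange 67 [502. 222.] z 0.0716 [751.9  11.2] [26.6  4.9] 69.34
yellow 2168 [275. 134.] z 0.1308 [ 532.7 -244.4] [140.6  64.7] 85.94
yellow 1467 [321. 199.] z 0.151 [ 608.3 -218.2] [20.4 96.8] 68.73
yellow 145 [155. 245.] z 0.3811 [ 550.9 -255.3] [1.8 5. ] 59.0
yellow 109 [153. 278.] z 0.3847 [ 559.4 -258.1] [1.8 7.2] 62.88
3.6083 [-0.45  0.46  1.19 -0.    1.49 -1.65]
```

View pics/two.png

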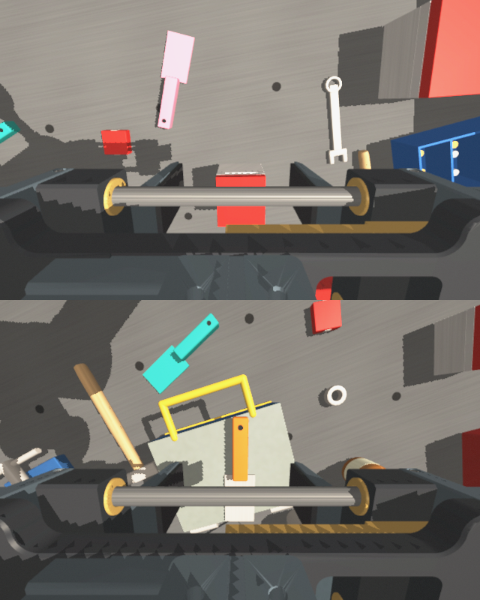

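The wrist views show the holder top at about (320,255) with the slot dashes on its front edge at about (320,226). They also show the scraper handle at (321,199), upright in the image, with the bar above it at about (275,134). Wrist and side agree, so I'll refine edges from the wrist data.

```bash
python3 - <<'E'
from h import *
def pca(t):
    c=t.mean(0);w,v=np.linalg.eigh(np.cov((t-c).T));a=v[:,1];a=a*np.sign(a[0]);return c,np.degrees(np.arctan2(a[1],a[0])),w**.5
z=np.load("hold1.npz");p,P=z["p"],z["P"];H=hsv(p);h,s,v=[H[...,i].astype(int) for i in range(3)]
m=((h<6)|(h>173))&(s>140)&(abs(P[...,2]-.085)<.005)&(np.hypot(P[...,0]-.593,P[...,1]-.254)<.08)
T=P[m][:,:2]
for yaw in [-7,-8,-9,-10]:
    a=np.radians(yaw);u=T@[np.cos(a),np.sin(a)];w=T@[-np.sin(a),np.cos(a)]
    print(yaw,"u",np.percentile(u,[.5,99.5]).round(4),"w",np.percentile(w,[1,99]).round(4))
rows,cols=np.nonzero(m);E=[]
for c in np.unique(cols):
    r=rows[cols==c].min(); E.append(P[r,c,:2])
E=np.array(E)[4:-4];k=np.polyfit(E[:,1],E[:,0],1);print("front edge yaw",np.degrees(np.arctan(-k[0])),"x at y",E.mean(0),len(E))
L=[[],[]]
for r in np.unique(rows):
    cc=cols[rows==r]
    if len(cc)>30: L[0].append(P[r,cc.min(),:2]);L[1].append(P[r,cc.max(),:2])
for l in L:
    l=np.array(l);f=cv2.fitLine(l.astype(np.float32),cv2.DIST_HUBER,0,.001,.001).ravel();print("side yaw",np.degrees(np.arctan2(f[1],f[0])),l[0],l[-1])
z=np.load("bin1.npz");p,P=z["p"],z["P"];H=hsv(p);h,s,v=[H[...,i].astype(int) for i in range(3)]
m=(s>120)&(abs(P[...,2]-.151)<.004)&(h<30)&(np.hypot(P[...,0]-.608,P[...,1]+.218)<.08)
print("handle",pca(P[m][:,:2]),rect(P[m][:,:2]),np.median(P[m][:,2]))
m=(h>=18)&(h<32)&(s>150)&(v>80)&(P[...,2]<.14)&(P[...,2]>.11)
T=P[m];print("yellow",rect(T[:,:2]))
a=np.radians(-4.1);u=T[:,:2]@[np.cos(a),np.sin(a)];w=T[:,:2]@[-np.sin(a),np.cos(a)]
mid=w.mean();B=T[(u<np.percentile(u,.5)+.011)&(abs(w-mid)<.05)];print("bar",pca(B[:,:2]),B[:,2].max(),np.percentile(u,[.5,99.5]),np.percentile(w,[.5,99.5]))
E
```

```text
-7 u [0.5082 0.6061] w [0.2797 0.3681]
-8 u [0.503  0.6004] w [0.2899 0.3772]
-9 u [0.4974 0.5952] w [0.2997 0.3871]
-10 u [0.4913 0.5897] w [0.3089 0.3966]
front edge yaw -9.404743819745741 x at y [0.54531956 0.26123459] 59
side yaw -9.279808 [0.54032207 0.23314937] [0.63115925 0.20289222]
side yaw -9.214419 [0.55258575 0.30395436] [0.64648494 0.28977392]
handle (array([ 0.60574518, -0.21871424]), np.float64(-21.38462406198863), array([0.00674251, 0.02829422])) ((607.3676147460938, -218.9859619140625), (22.8651123046875, 98.03254699707031), 68.63866424560547) 0.15091090703550608
yellow ((532.7122192382812, -243.72885131835938), (141.9132080078125, 64.70637512207031), 85.9400634765625)
bar (array([ 0.5063406 , -0.24116075]), np.float64(85.70454573120126), array([0.00317689, 0.0289066 ])) 0.13384275320510464 [0.51665668 0.57997249] [-0.27510771 -0.13556084]
```

```bash
python3 - <<'E'
from h import *
q=down(np.radians(180-21.35));d=np.array([.9314,-.364,0])
g=np.array([.6074,-.219,0])+.015*d
ctrl.grip(.62)
ctrl.move_ptp(g+[0,0,.19],q)
ctrl.servo_line(g+[0,0,.1328],velocity=.08)
o=ctrl.get_obs();print("down",o["tool_pos"],o["ft_force"])
ctrl.grip(0,60);o=ctrl.get_obs();print("grip",o["gripper_width"]*91,o["grip_force"],o["ft_force"])
ctrl.servo_line(g+[0,0,.30],velocity=.15);ctrl.sleep(.2)
o=ctrl.get_obs();print("up",o["tool_pos"],o["gripper_width"]*91,o["grip_force"],o["ft_force"],o["ft_torque"],o["clock"])
p,P=wsnap("held")
L=(P-o["tool_pos"])@Ro.from_quat(np.array(o["tool_rot"])[[1,2,3,0]]).as_matrix()  # tool coords
np.savez("heldL.npz",L=L,p=p)
m=(abs(L[...,1])<.03)&(abs(L[...,2])<.04)&(abs(L[...,0])<.2)
q=L[m];
for lo in np.arange(-.17,.12,.015):
    s=q[(q[:,0]>=lo)&(q[:,0]<lo+.015)]
    if len(s)>10: print(round(lo,3),len(s),np.percentile(s[:,1],[2,50,98]).round(4),np.percentile(s[:,2],[5,50,95]).round(4))
E
```

```text
down [ 0.62167689 -0.22460218  0.13324641] [0.40984898 0.05572927 1.0838013 ]
grip 23.543762318478265 59.95240330696106 [-1.57804812 -0.37944838  1.48700252]
up [ 0.621174   -0.2243583   0.29931603] 23.767948035475577 59.94920611381531 [ 0.22950341  0.87745776 -1.94609978] [0.14394259 0.05083579 0.05465775] 7.725
-0.05 49 [-0.014   0.0146  0.0166] [-0.0009 -0.0001  0.001 ]
-0.035 633 [-0.0107  0.001   0.0145] [-0.0189 -0.018  -0.0154]
-0.02 419 [-0.0106  0.001   0.0133] [-0.0371 -0.0183 -0.017 ]
-0.005 509 [-0.0106  0.0016  0.0133] [-0.0193 -0.0181 -0.0168]
0.01 1930 [-0.0194  0.0011  0.0222] [-0.0372 -0.0183 -0.0089]
0.025 1098 [-0.0101  0.0016  0.0128] [-0.0191 -0.0181 -0.0167]
0.04 1204 [-0.0099  0.0016  0.013 ] [-0.0195 -0.0181 -0.0167]
0.055 758 [-0.0097  0.0016  0.0124] [-0.0192 -0.0179 -0.0152]
```

View pics/held.png

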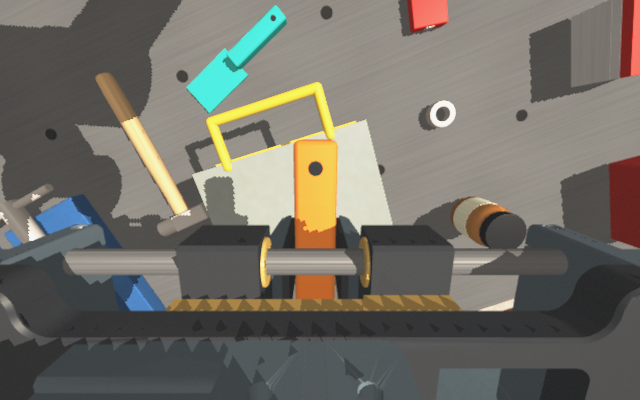

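The scraper is held level: handle rear at (315,145), and its top is flat along its whole length in the depth data. Now I'll insert it, watching forces.

```bash
python3 - <<'E'
from h import *
a=np.radians(-9.3);d=np.array([np.cos(a),np.sin(a),0]);n=np.array([-np.sin(a),np.cos(a),0])
M=np.array([.5444,.2615,0])-.0008*n
q=down(a+np.pi);Z=.0672
at=lambda s,z=Z:M-(.035+s)*d+[0,0,z]   # s = shoulder gap to face
def st(t):
    o=ctrl.get_obs();f=np.array(o["ft_force"]);print(t,"gap",round(float(-(np.array(o["tool_pos"])-M)@d-.035),4),"z",round(o["tool_pos"][2],4),"Fd %.1f Fn %.1f Fz %.1f"%(f@d,f@n,f[2]),np.round(o["ft_torque"],2),round(o["clock"],2));return f
ctrl.move_ptp(at(.11,.22),q)
ctrl.servo_line(at(.11),velocity=.15);ctrl.sleep(.15);f0=st("pre")
for s in (.07,.045,.02,.006):
    ctrl.servo_line(at(s),velocity=.1);f=st("ins")
    if np.linalg.norm(f-f0)>12: print("STOP");break
p,d_=ctrl.snapshot("side");cv2.imwrite("pics/ins.png",cv2.resize(p[180:270,240:380],(700,450),interpolation=cv2.INTER_CUBIC)[:,:,::-1])
E
```

```text
pre gap 0.1096 z 0.0679 Fd 1.0 Fn -0.4 Fz -0.7 [ 0.13  0.06 -0.05] 11.11
ins gap 0.0702 z 0.0671 Fd -0.5 Fn -0.5 Fz -1.8 [ 0.11  0.07 -0.02] 11.66
ins gap 0.0452 z 0.0671 Fd -0.6 Fn 0.4 Fz -1.7 [ 0.14  0.04 -0.02] 12.06
ins gap 0.0203 z 0.0671 Fd -1.1 Fn 0.1 Fz -2.3 [ 0.13  0.09 -0.04] 12.46
ins gap 0.006 z 0.0672 Fd -1.0 Fn 0.4 Fz -1.7 [ 0.12  0.07 -0.05] 12.75
```

View pics/ins.png

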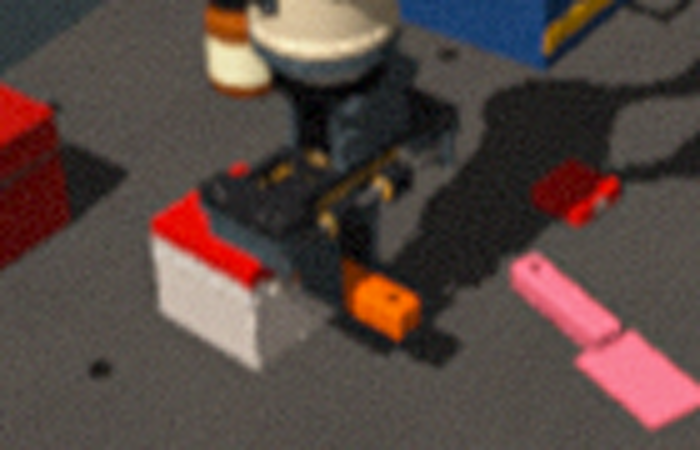

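The blade is in the slot without contact; the handle (385,305 in the crop) sits square to the front face. Next: push home, settle it onto the floor, push again and release.

```bash
python3 - <<'E'
from h import *
a=np.radians(-9.3);d=np.array([np.cos(a),np.sin(a),0]);n=np.array([-np.sin(a),np.cos(a),0])
M=np.array([.5444,.2615,0])-.0008*n;Z=.0672
at=lambda s,z=Z:M-(.035+s)*d+[0,0,z]
def f():
    ctrl.sleep(.08);return np.array(ctrl.get_obs()["ft_force"])
f0=f()
def push(s,z,lim):
    while s>-.008:
        s-=.001;ctrl.servo_line(at(s,z),velocity=.02);F=f()-f0
        if F@d<-lim: break
    print("push end gap",round(s,4),"F",F.round(1));return s
s=push(.006,Z,6)
s+=.001;z=Z
while z>Z-.0065:
    z-=.0007;ctrl.servo_line(at(s,z),velocity=.02);F=f()-f0
    if F[2]>3: break
print("floor z",z,F.round(1))
z+=.0004
s=push(s+.001,z,12)
ctrl.grip(.7);F=f();print("rel",F.round(1),ctrl.get_obs()["gripper_width"])
ctrl.servo_line(at(s,.2),velocity=.2)
ctrl.sleep(.1)
# look: retreat so that wrist camera sees the joint
ctrl.move_ptp(np.array([.48,.265,.27]),down(a+np.pi));ctrl.sleep(.15)
p,P=wsnap("home");comps(p,P,"orange");comps(p,P,"yellow");comps(p,P,"red")
print(ctrl.get_obs()["clock"])
cv2.imwrite("pics/homec.png",cv2.resize(p[130:290,220:420],(750,600))[:,:,::-1])
E
```

```text
push end gap -0.002 F [-10.2   3.5   5.1]
floor z 0.06299999999999996 [-7.   1.1  6.7]
push end gap -0.002 F [-12.2   3.3   5.7]
rel [-0.  -0.1 -0.1] 0.7038755449054859
orange 62 [320. 299.] z 0.3722 [457.2 271.2] [16.3  1.9] 80.87
yellow 1124 [321. 199.] z 0.0811 [496.2 271. ] [20.3 97.2] 80.62
red 1724 [576.  67.] z 0.108 [394.  567.3] [  3.9 132.2] 84.04
red 1056 [154. 188.] z 0.0169 [451.3  18.1] [50.1 48.3] 80.25
red 201 [316. 237.] z 0.0834 [552.  260.2] [87.5 15.8] 81.75
red 1179 [319. 287.] z 0.0852 [619.5 249.6] [88.  35.9] 80.4
20.6
```

View pics/homec.png

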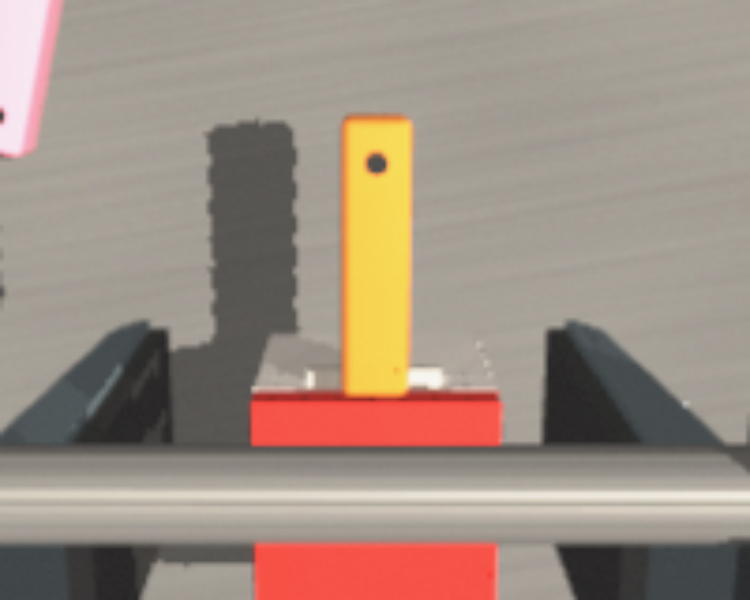

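Handle z and front edge say it is home, but the white strips beside the handle at crop (322,377) and (427,377) need checking against the pre-insertion picture and the depth.

```bash
python3 - <<'E'
from h import *
a=np.radians(-9.3);A=np.load("hold1.npz");B=np.load("home.npz")
for nm,Z in (("before",A),("after",B)):
    p,P=Z["p"],Z["P"]
    for col in (306,320,334):
        print(nm,col)
        for r in range(220,240,1):
            x=P[r,col];u=x[0]*np.cos(a)+x[1]*np.sin(a);print("  ",r,p[r,col],round(u*1e3-494.9,1),round(x[2]*1e3,1),end=";")
        print()
E
```

```text
before 306
   220 [176 168 157] 1.3 13.8;   221 [174 165 156] 1.6 18.2;   222 [172 165 154] 1.1 25.0;   223 [174 167 156] 1.5 28.7;   224 [176 168 159] 0.7 36.2;   225 [176 167 158] 1.5 38.7;   226 [176 167 157] 1.5 43.4;   227 [175 167 158] 1.3 48.8;   228 [174 165 157] 0.9 54.4;   229 [200 190 180] 1.3 57.8;   230 [212 202 190] 2.1 59.7;   231 [196 187 176] 3.6 59.8;   232 [185 161 152] 5.2 59.5;   233 [170 100  93] 1.1 75.2;   234 [167  45  40] 0.6 80.6;   235 [165  47  43] 0.6 84.7;   236 [246  70  64] 1.3 86.4;   237 [247  83  73] 3.1 85.6;   238 [247  84  74] 4.5 85.6;   239 [247  85  74] 6.4 84.2;
before 320
   220 [175 167 156] 0.7 16.5;   221 [174 166 156] 1.0 20.9;   222 [173 165 155] 0.8 27.0;   223 [173 163 155] 0.6 32.4;   224 [176 168 158] 0.7 37.2;   225 [175 166 156] 1.5 39.5;   226 [174 164 157] 1.3 45.0;   227 [175 166 156] 1.4 49.4;   228 [167 159 150] 0.9 55.2;   229 [233 226 218] 0.9 59.8;   230 [247 247 247] 2.6 59.2;   231 [244 241 235] 4.0 59.6;   232 [183 144 135] 5.3 60.2;   233 [171  80  73] 1.6 74.6;   234 [164  45  39] 1.1 80.0;   235 [169  47  43] 0.7 85
[... 1897 characters left out ...]
37 [247  74  64] 1.5 85.7;   238 [247  85  73] 2.9 85.7;   239 [247  87  74] 4.7 84.8;
after 334
   220 [174 166 156] 1.1 9.3;   221 [172 165 155] 0.9 15.4;   222 [172 165 157] 1.5 18.7;   223 [175 166 158] 1.4 24.3;   224 [174 165 156] 0.8 31.0;   225 [173 165 156] 0.9 35.7;   226 [175 167 158] 1.3 39.2;   227 [162 154 144] -3.8 59.3;   228 [228 218 201] -3.5 62.9;   229 [246 243 235] -2.2 63.4;   230 [247 245 239] -0.6 63.1;   231 [247 245 240] 1.4 61.8;   232 [245 241 233] 2.2 63.8;   233 [213 188 171] 3.5 64.1;   234 [165  87  79] 0.9 75.6;   235 [170  47  42] 1.1 79.0;   236 [165  46  42] 1.1 83.0;   237 [247  76  67] 1.9 84.7;   238 [247  86  75] 3.6 84.0;   239 [247  85  75] 4.7 84.7;
```

```bash
python3 - <<'E'
from h import *
Z=np.load("bin1.npz");p,P=Z["p"],Z["P"]
r0=np.nonzero(np.abs(P[...,2]-.151).min(1)<1)[0]
a=np.radians(-21.35)
U=(P[...,0]-.6074)*np.cos(a)+(P[...,1]+.219)*np.sin(a);W=-(P[...,0]-.6074)*np.sin(a)+(P[...,1]+.219)*np.cos(a)
for w in (-.018,.018,0):
    m=(abs(W-w)<.0012)&(U>.03)&(U<.075)&(P[...,2]>.1)&(P[...,2]<.17);r,c=np.nonzero(m)
    print(w,[(int(U[i,j]*1e3),int(P[i,j,2]*1e3),int(p[i,j].mean())) for i,j in sorted(zip(r,c),key=lambda t:U[t])][:34])
E
```

```text
-0.018 [(30, 129, 109), (32, 128, 108), (33, 129, 108), (33, 128, 109), (34, 129, 108), (34, 129, 108), (35, 129, 109), (35, 129, 108), (37, 128, 108), (38, 128, 109), (39, 129, 109), (39, 129, 109), (41, 128, 107), (42, 128, 109), (43, 128, 108), (45, 128, 108), (45, 131, 105), (45, 130, 107), (46, 133, 122), (46, 132, 124), (46, 134, 131), (47, 132, 132), (49, 132, 132), (49, 132, 132), (49, 134, 133), (50, 131, 131), (51, 133, 134), (51, 132, 132), (52, 134, 132), (53, 131, 133), (53, 133, 202), (54, 132, 133), (54, 134, 233), (55, 132, 220)]
0.018 [(30, 129, 214), (30, 127, 213), (31, 129, 214), (32, 128, 214), (32, 130, 213), (33, 128, 214), (34, 128, 213), (35, 129, 212), (35, 128, 213), (36, 129, 212), (37, 127, 212), (38, 129, 212), (39, 129, 212), (39, 128, 212), (40, 129, 211), (40, 129, 211), (42, 128, 211), (42, 128, 212), (43, 130, 211), (43, 129, 212), (44, 130, 211), (44, 129, 212), (45, 132, 172), (45, 133, 219), (45, 133, 220), (47, 133, 237), (48, 132, 237), (50, 132, 237), (50, 134, 237), (51, 133, 237), (51, 132, 237), (52, 133, 237), (52, 133, 236), (54, 132, 236)]
0 [(30, 150, 169), (31, 151, 169), (31, 149, 168), (32, 151, 169), (33, 150, 169), (33, 150, 168), (34, 151, 168), (35, 150, 169), (35, 152, 168), (36, 150, 168), (36, 152, 168), (37, 150, 168), (38, 151, 167), (38, 150, 168), (39, 151, 168), (39, 150, 167), (40, 151, 167), (41, 150, 168), (42, 151, 168), (42, 150, 167), (43, 150, 167), (43, 150, 168), (44, 151, 168), (44, 151, 167), (45, 151, 167), (46, 150, 168), (47, 151, 169), (47, 150, 168), (48, 150, 162), (48, 150, 162), (56, 133, 205), (56, 133, 203), (57, 133, 234), (58, 132, 233)]
```

The blade's wide part overlaps the handle front by 5 mm by design: in the picture before pickup it starts at 45 mm and the handle front is at 50 mm. So the shoulder is on the face and the scraper is home. Next is the bar.

```bash
cat >> h.py <<'E'
YB=np.radians(-4.2);XB=np.array([np.cos(YB),np.sin(YB),0])
BAR=np.array([.5061,-.2421,.127]);HINGE=BAR+.22*XB;QB=down(YB+np.pi/2);GO=np.array([0,0,.0188])
def tcp(a): return HINGE-.22*np.cos(a)*XB+[0,0,.22*np.sin(a)]-GO
def lst(t):
    o=ctrl.get_obs();v=np.array(o["tool_pos"])+GO-HINGE;f=np.array(o["ft_force"])
    print(t,"ang %.3f rad %.4f"%(np.arctan2(v[2],-v@XB),np.hypot(v[2],v@XB)),"Fx %.1f Fy %.1f Fz %.1f"%(f@XB,f[1],f[2]),"w %.1f g %.0f t %.2f"%(o["gripper_width"]*91,o["grip_force"],o["clock"]));return f
E
python3 - <<'E'
from h import *
ctrl.move_ptp(tcp(0)+[0,0,.12],QB);ctrl.grip(.45)
ctrl.sleep(.15);p,P=wsnap("bar2")
comps(p,P,"yellow",tol=.008)
ctrl.servo_line(tcp(0),velocity=.12);ctrl.sleep(.1);lst("at bar")
ctrl.grip(0,25);f=lst("gripped")
if np.linalg.norm(f)<15:
    ctrl.servo_line(tcp(.12),velocity=.05);ctrl.sleep(.2);lst("lifted .12")
p,d=ctrl.snapshot("scene");cv2.imwrite("pics/lift.png",cv2.resize(p[180:350,160:370],(735,595),interpolation=cv2.INTER_CUBIC)[:,:,::-1])
E
```

```text
yellow 2259 [329. 172.] z 0.1308 [ 533.5 -230.9] [114.1  64.7] 85.46
yellow 2944 [358. 303.] z 0.3341 [ 516.9 -217.2] [ 2.6 74.3] 85.46
at bar ang 0.003 rad 0.2196 Fx -0.7 Fy 0.4 Fz 0.2 w 41.0 g 0 t 24.44
gripped ang -0.001 rad 0.2209 Fx -6.2 Fy -1.6 Fz 3.5 w 10.9 g 25 t 25.01
lifted .12 ang 0.118 rad 0.2211 Fx -5.4 Fy -2.5 Fz -2.0 w 11.7 g 25 t 25.88
```

View pics/lift.png

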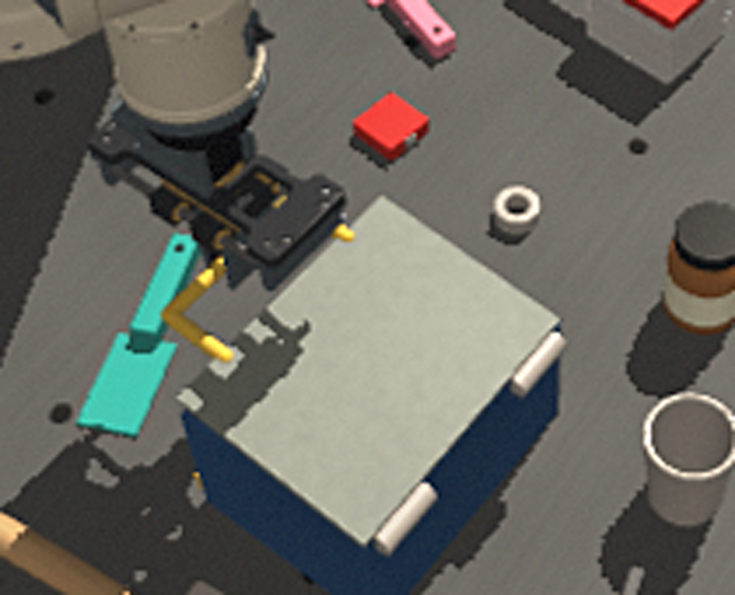

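The bar is held at crop (215,270) and the lid is up about 0.12. The side force suggests the bar axis is about 1 mm nearer, so I'll correct for that and raise it past balance in steps.

```bash
sed -i 's/^def tcp/HINGE=HINGE-.0011*XB\ndef tcp/' h.py; python3 - <<'E'
from h import *
for a in (.2,.35,.5,.63,.75,.84,.90,.95,.98):
    ctrl.servo_line(tcp(a),velocity=.07);
    if a>.7: ctrl.sleep(.1)
    f=lst(a)
    if np.linalg.norm(f)>25: print("STOP");break
ctrl.sleep(.2);lst("top")
for n in("scene","side"):
    p,d=ctrl.snapshot(n);np.savez(n+"_top.npz",p=p,P=cloud(n,d))
    P=cloud(n,d);H=hsv(p);b=(P-HINGE);u=b@XB;w=b@np.array([-XB[1],XB[0],0])
    m=(u>-.16)&(u<.01)&(abs(w)<.1)&(b[...,2]>.02)&(b[...,2]<.14)&(H[...,1]<80)
    if m.sum()>50:
        k=np.polyfit(-u[m],b[...,2][m],1);print(n,m.sum(),"lid slope angle",np.arctan(k[0]),k[1])
E
```

```text
0.2 ang 0.201 rad 0.2201 Fx -1.6 Fy -1.6 Fz -2.1 w 11.3 g 25 t 26.33
0.35 ang 0.350 rad 0.2205 Fx -5.9 Fy -2.1 Fz -0.7 w 11.3 g 25 t 26.96
0.5 ang 0.498 rad 0.2212 Fx -11.3 Fy -2.8 Fz 3.7 w 11.4 g 25 t 27.58
0.63 ang 0.627 rad 0.2219 Fx -17.7 Fy -2.2 Fz 10.0 w 11.1 g 25 t 28.14
0.75 ang 0.746 rad 0.2227 Fx -24.8 Fy 0.1 Fz 21.0 w 11.3 g 25 t 28.77
STOP
top ang 0.746 rad 0.2226 Fx -25.5 Fy -0.2 Fz 20.9 w 11.1 g 25 t 28.97
scene 4501 lid slope angle 0.7287494121258913 0.0029268421953760537
```

The radial force builds up, so my assumed arc is slightly off. I'll null that force by stepping outward and correct the radius as the lid goes up.

```bash
cat >> h.py <<'E'
def rad(f,a): return -(f@XB)*np.cos(a)+f[2]*np.sin(a)
def tan(f,a): return (f@XB)*np.sin(a)+f[2]*np.cos(a)
def tcpr(a,e): return tcp(a)+e*(-np.cos(a)*XB+[0,0,np.sin(a)])
def follow(a,e,lim=3.,n=6):
    for _ in range(n):
        ctrl.sleep(.06);f=np.array(ctrl.get_obs()["ft_force"]);r=rad(f,a)
        if abs(r)<lim: break
        e+=np.clip(r/10e3,-.0012,.0012);ctrl.servo_line(tcpr(a,e),velocity=.03)
    f=np.array(ctrl.get_obs()["ft_force"]);print("a %.3f e %.2fmm rad %.1f tan %.1f"%(a,e*1e3,rad(f,a),tan(f,a)));return e
E
python3 - <<'E'
from h import *
e=follow(.75,0.);lst("now")
e=follow(.75,e);lst("now")
open("e.txt","w").write(str(e))
for n in("scene",):
    p,d=ctrl.snapshot(n);P=cloud(n,d)
    H=hsv(p);b=(P-HINGE);u=b@XB;w=b@np.array([-XB[1],XB[0],0])
    m=(u>-.16)&(u<.01)&(abs(w)<.1)&(b[...,2]>.02)&(b[...,2]<.14)&(H[...,1]<80)
    k=np.polyfit(-u[m],b[...,2][m],1);print("lid angle",np.arctan(k[0]),k[1])
    cv2.imwrite("pics/top.png",cv2.resize(p[150:350,150:370],(660,600),interpolation=cv2.INTER_CUBIC)[:,:,::-1])
E
```

```text
a 0.750 e 2.71mm rad 1.9 tan -2.2
now ang 0.750 rad 0.2228 Fx -2.9 Fy -4.2 Fz -0.3 w 11.0 g 25 t 30.36
a 0.750 e 2.71mm rad 2.3 tan -0.9
now ang 0.750 rad 0.2228 Fx -2.3 Fy -4.2 Fz 0.9 w 11.2 g 25 t 30.42
lid angle 0.7316944848872203 0.003083332653994992
```

View pics/top.png

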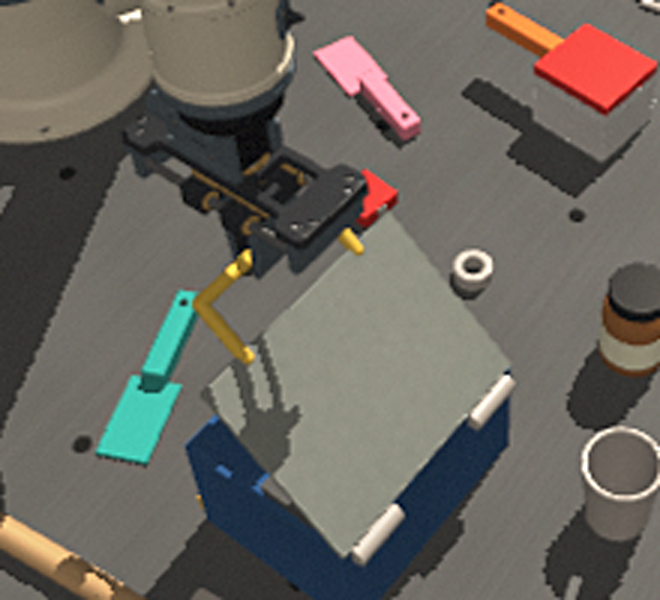

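The lid is up about 0.73, and the bar is well held at crop (250,260). Continuing past balance, then easing back.

```bash
cat >> h.py <<'E'
def lidcam():
    p,d=ctrl.snapshot("scene");P=cloud("scene",d);H=hsv(p);b=(P-HINGE);u=b@XB;w=b@np.array([-XB[1],XB[0],0])
    m=(u>-.15)&(u<-.01)&(abs(w)<.1)&(b[...,2]>.02)&(b[...,2]<.16)&(H[...,1]<80)
    t=np.c_[-u[m],b[...,2][m]];
    for _ in range(3):
        c=t.mean(0);ev,v=np.linalg.eigh(np.cov((t-c).T));r=(t-c)@v[:,0];t=t[abs(r)<.006]
    x=v[:,1]*np.sign(v[0,1]);a=np.arctan2(x[1],x[0]);print("cam lid %.3f n %d"%(a,len(t)));return a
E
python3 - <<'E'
from h import *
e=float(open("e.txt").read());lidcam()
def go(L):
    global e
    for a in L:
        ctrl.servo_line(tcpr(a,e),velocity=.05);e=follow(a,e,4,4)
go((.83,.90,.95,1.0));lst("top");ctrl.sleep(.3);lidcam()
open("e.txt","w").write(str(e))
E
```

```text
cam lid 0.734 n 4489
a 0.830 e 3.24mm rad 1.3 tan -1.0
a 0.900 e 3.88mm rad -2.7 tan -0.3
a 0.950 e 4.35mm rad -0.9 tan -0.4
a 1.000 e 4.35mm rad 3.7 tan 0.3
top ang 0.998 rad 0.2244 Fx -1.8 Fy -4.6 Fz 3.2 w 11.4 g 25 t 33.70
cam lid 0.983 n 4280
```

Lid at about 0.98 (camera, and the arc allowing for the bar rolling in the pads), just past balance. Easing back to 0.73.

```bash
python3 - <<'E'
from h import *
e=float(open("e.txt").read())
for a in (.94,.88,.82,.77,.745):
    ctrl.servo_line(tcpr(a,e),velocity=.05);e=follow(a,e,4,4)
ctrl.sleep(.3);c=lidcam()
if abs(c-.73)>.012:
    a-=c-.73;ctrl.servo_line(tcpr(a,e),velocity=.03);e=follow(a,e,4,4);ctrl.sleep(.3);c=lidcam()
lst("end")
p,d=ctrl.snapshot("scene");cv2.imwrite("pics/end.png",p[:,:,::-1])
E
```

```text
a 0.940 e 4.35mm rad 0.1 tan 0.7
a 0.880 e 4.35mm rad -3.4 tan 0.9
a 0.820 e 4.06mm rad 3.4 tan -0.0
a 0.770 e 4.06mm rad 1.0 tan -0.2
a 0.745 e 4.06mm rad -2.9 tan 0.2
cam lid 0.724 n 4490
end ang 0.745 rad 0.2239 Fx 2.8 Fy 3.8 Fz -2.5 w 10.8 g 25 t 37.50
```

View pics/end.png

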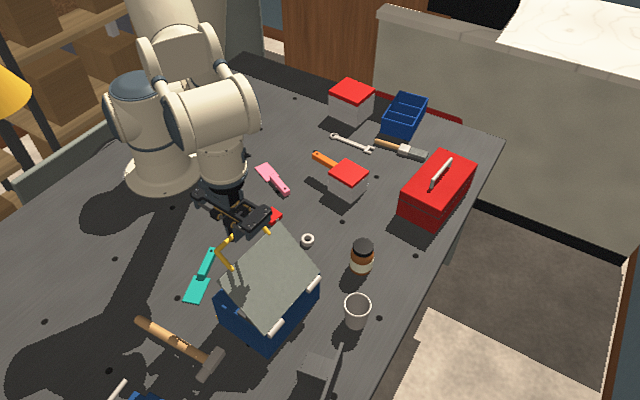

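The bar is held at (228,240) with the lid at about 0.725. The scraper is home in the small holder at (325,160)-(350,172), and the bystanders haven't moved. Handing in.

```bash
python3 -c "
from plant import ctrl
print(ctrl.job_done())"
```

```text
the job is handed in; nothing more can be done
None
```

I handed the job in at about 37.5 s: the scraper is fully home in the smaller holder and released, and the lid went to about 0.98 rad, was eased back, and is held by the bar at about 0.725 rad.

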